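# Put the spectacle case away in the sliding-door cabinet

### The arm

A 6-joint arm with a two-finger parallel gripper is mounted at the origin on the work surface. World frame = base frame: x ahead of the robot, y to its left, z up, the work surface at z = 0. Lengths are in m, angles in degrees, forces in N, time in s.
With the tool pointing down it reaches from about 0.4 to 0.825 m from the base axis. Payload 7 kg.
Tool frame: the origin (TCP) lies midway between the tips of the shut fingers; the grasp point (between the pads) lies 19 mm behind it; z points along the fingers, y is the line along which they close (so a half turn about z gives the same grasp; the last joint's range is limited). The gripper opens to 88 mm and grips with 3 to 60 N. Pads are 19 mm wide; open, the fingers measure 130 mm over their backs; the gripper's body (78 mm by 193 mm) begins 47 mm behind the grasp point.
Start: joints at [93.111, 20.546, 0.682, 0, -70.136, -16.507], TCP at [0.156, 0.657, 0.203] pointing down, gripper open.
Joint ranges: [-176.03, 176.03], [-82.01, 121.73], [-58.28, 71.71], [-173.87, 95.51], [-174.79, -0.11], [-173.66, 173.66]. Speed limits (degrees/s): [136.94, 136.94, 172.46, 180, 180, 180].

### API

Orientations are given as a 3x3 rotation matrix whose columns are the frame's x, y, z axes.
In Python, from rig import robot gives the robot as it stands. Calls block until the motion is done:
- robot.goto(position, orientation): joint-space move of the TCP to a pose.
- robot.servo_line(position, ori=None, speed=0.15): straight line of the TCP; ori=None keeps the orientation; speed is the mean speed in m/s.
- robot.movej(angles): joint-space move.
- robot.move_gripper(opening): opening from 0.0 (shut) to 1.0 (fully open); the grip force is fixed at half the most; returns when the fingers have stopped.
- robot.dwell(seconds).
- robot.ik(position, orientation): joint angles nearest the present ones, or None.
- robot.grab_frame(name): name is "scene" or "top"; returns (picture, depth): 384x512x3 uint8, red, green, blue; 384x512 float32, m along the optical axis (not along the pixel's ray), 0 where there is no reading.
- robot.camera_info(name): a dict with "vfov" (degrees; the focal length in pixels is half the picture's height over the tangent of half this angle, whatever the lens; pixels are square), "cx", "cy" (the principal point, pixels), "view" (4x4, takes a point from world to camera coordinates). Camera axes: x right, y down, z forward; pixel columns grow to the right and rows downward; lengths in m; the calibration is good to about 2 mm. A picture is of the moment at which its call begins. camera_info takes no time and is no camera call.
A pose or a line that the arm cannot do raises robot.Unreachable and nothing moves.
- robot.job_done(): hands the job in; it is judged then, once.
Readings, each from a call of its own:
- robot.read_t(): time.
- robot.read_qpos(): joint angles.
- robot.read_qvel(): joint speeds.
- robot.read_effort(): joint torques, N m.
- robot.read_position(): TCP position.
- robot.read_tcp_rot(): TCP orientation.
- robot.read_force(): force on the tool from outside, world axes, zero at the start.
- robot.read_ft_torque(): the same for the moment, N m.
- robot.read_grip_width(): opening from 0.0 (shut) to 1.0 (fully open).
- robot.read_finger_force(): force on a finger pad.
Only numpy, scipy, OpenCV 4.12 (cv2) and the standard library are available. Lean on these libraries where they do the work, as an engineer would, in place of code of your own. Each camera call takes 0.05 s, during which the arm holds its last target. There are 200 camera calls.

### The job

Put the tortoiseshell spectacle case away: slide it lengthwise through the open mouth of the low deal cabinet, in under its top board, until it is fully home against the back of the bay, and slide the cabinet's door fully shut across it. Let go of everything, and leave the hearing amplifier, the pill box and the magnifying dome where they stand.

Things in the scene. Friction and masses are not known exactly. Their poses are not given: they have to be found in the camera images.
- spectacle_case: Closed clamshell spectacle case, brown tortoiseshell with rounded edges, 160 long (its x) x 62 wide (its y) x 40 mm high (its z), about 140 g (100 to 200), balanced at its middle. It starts lying flat, lid up, on the bench. Origin: centre of its underside. Either end may go in first.
- cabinet: Low bench-top cabinet of varnished deal, fixed, 199 deep (its x) x 240 wide (its y) x 76 mm high, open bay at its -y end, +y half closed by a panel. Origin on the bench; x points inward from the front, z up. Floor board: top at z 14 mm, runs forward as a sill to x = -105. Top board (the overhang): z 62 to 76, front edge at x = -70. The pill box and amplifier stand on it.
- bay_mouth (a point): Point on the bay floor (14 mm above the bench), midway across the bay, below the front edge of the top board. Axes as the cabinet's: +x into the bay, y across it. The bay is 78 mm wide, 48 mm high and 152 mm deep from here; the case at home stands 8 mm out past this edge, so upright fingers can push it home. The sill runs 35 mm forward of here.
- bay_home (a point): Point on the bay floor, midway across the bay, where the origin of the spectacle case lies when the case is fully home against the back: 72 mm inside bay_mouth along +x. Axes as the cabinet's.
- stile_front (a point): Front foot, at sill level, of the upright stile beside the bay that the door shuts into: 14 mm wide, from the bay's -y wall outward, standing 35 mm forward of the top board's edge, up to 76 mm above the bench. Fingers outside the case's sides must stop short of it. A like stile stands at the cabinet's +y end.
- guide_end (a point): Bay-side end of the brass angle that guides the door's top edge: from here it runs 116 mm along the cabinet's +y, 60 to 74 mm above the bench, standing 32 mm forward of the top board's edge. It is not over the bay.
- door (a joint): Sliding door: upright deal panel 118 long, 9 thick, 57 mm high, in a channel in the sill; its inner face runs 16 mm forward of the top board's edge, so a case pushed home clears it by 8 mm. 0 = fully shut across the bay, 0.100 m = fully open; shuts along the cabinet's -y. Starts open, clear of the bay. Friction about 1.2 N; stays where left.
- door_knob (a point): Centre of the door's brass knob head (20 mm diameter, 16 mm long), 42 mm above the bench, 24 mm in front of the door's face, at the door's middle, on a 10 mm stem; it moves with the door. Axes as the cabinet's: the knob points along -x, the door shuts along -y.
- hearing_amplifier: Bystander: brown bakelite pocket hearing amplifier, 58 x 96 x 24 mm, lying on the rear of the cabinet's top. Origin: centre of its underside.
- pill_box: Bystander: round pewter pill box, 57 mm diameter, 29 mm high with its knob, on the rear of the cabinet's top. Origin: centre of its underside.
- magnifying_dome: Bystander: heavy glass magnifying dome, 80 mm diameter, 36 mm high, on the bench in front of the cabinet's closed half. Origin: centre of its underside.
Things that resemble listed ones, but are neither listed nor needed, are in the scene too. Several things look just like the spectacle_case: the one meant starts farthest to the robot's right.

How it is judged (in metres and radians):
At the end, for the whole second after the job is handed in: The spectacle case lies at rest in the bay under the top board, lengthwise, within 10 mm of fully home against the back; the door is shut to within 6 mm; the amplifier, pill box and dome have not been shifted by more than 20 mm (x of spectacle_case in the frame of bay_home between -0.01 and 0.006 m and y of spectacle_case in the frame of bay_home between -0.014 and 0.014 m and z of spectacle_case in the frame of bay_home between -0.006 and 0.048 m and angle between the x axis of spectacle_case and the x axis of cabinet, either way round below 0.25 rad and value of joint door below 0.006 m and linear speed of spectacle_case below 0.01 m/s); the robot touches nothing.
It fails at once if the hearing amplifier is shifted by more than 20 mm (distance of hearing_amplifier from where it was at the start of the episode above 0.02 m).
It fails at once if the pill box is shifted by more than 20 mm (distance of pill_box from where it was at the start of the episode above 0.02 m).
It fails at once if the magnifying dome is shifted by more than 20 mm (distance of magnifying_dome from where it was at the start of the episode above 0.02 m).
It also fails if it takes over 64 s, if anything falls off the work surface, if the arm or the gripper's body presses on something with over 40 N, if the wrist force passes 120 N, or if a joint passes its speed limit or range.

## Working session

There is one attempt and no reset: what is moved stays moved. The work goes in short steps, each a Python script; the robot and the scene stay as the last script left them, time stands still between calls to the robot, and variables do not carry over. Pictures are saved under pics/ and viewed, at most 10 in all, crops included, and the job is handed in when it is done.

```bash
mkdir -p pics; cat > h.py <<'E'
import numpy as np, cv2
from rig import robot
def cloud(name):
    im,d=robot.grab_frame(name); c=robot.camera_info(name)
    f=192/np.tan(np.radians(c["vfov"]/2)); v,u=np.mgrid[:384,:512]
    P=np.stack([(u-c["cx"])/f*d,(v-c["cy"])/f*d,d],-1)
    V=np.array(c["view"]); W=(P-V[:3,3])@V[:3,:3]
    W[d==0]=np.nan
    return im,W
E
python3 - <<'E'
from h import *
for n in("top","scene"):
    im,W=cloud(n); cv2.imwrite(f"pics/{n}0.png",im[...,::-1]); np.save(n+"0.npy",W)
    print(n,robot.camera_info(n))
E
```

```text
top {'vfov': 47.57663241380281, 'cx': 261.38671556101775, 'cy': 190.88091514997978, 'view': array([[-0.03052734, -0.9993805 ,  0.01751282,  0.06903987],
       [-0.99922534,  0.03007789, -0.02537785,  0.56324302],
       [ 0.02483538, -0.01827397, -0.99952452,  1.30084345],
       [ 0.        ,  0.        ,  0.        ,  1.        ]])}
scene {'vfov': 44.2969361542181, 'cx': 251.0758529381752, 'cy': 192.3184675645233, 'view': array([[-0.38692134,  0.92205987, -0.00987248,  0.16329403],
       [ 0.76398559,  0.31455715, -0.56336473, -0.41680623],
       [-0.51635055, -0.22552027, -0.82614933,  1.52262408],
       [ 0.        ,  0.        ,  0.        ,  1.        ]])}
```

View pics/top0.png

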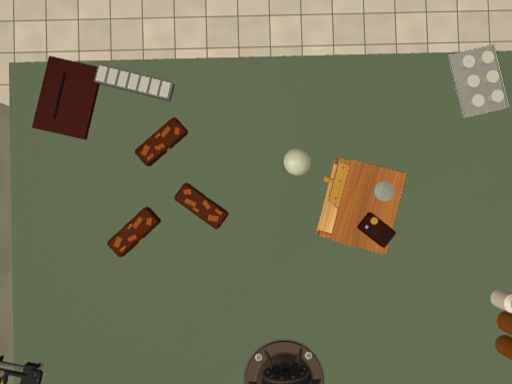

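View pics/scene0.png

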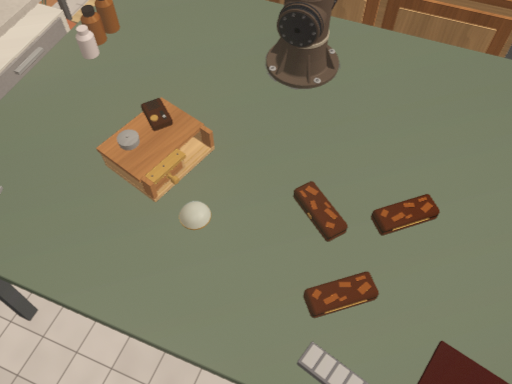

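The top view shows the cabinet at px (362,206), with its mouth facing left and the open bay at the lower end (320-390, 240). The door knob is at (327,180) and the dome at (297,162). The three cases are at (161,142), (134,232) and (201,206). The rightmost one, (201,206), is the target.

```bash
python3 - <<'E'
from h import *
T=np.load("top0.npy");S=np.load("scene0.npy")
def rect(P): 
    (c,s,a)=cv2.minAreaRect(P[:,:2].astype(np.float32)); b=cv2.boxPoints((c,s,a)); return np.round(c,4),np.round(s,4),round(a,2),np.round(b,4).tolist()
for n,W in(("top",T),("scene",S)):
    P=W.reshape(-1,3); P=P[~np.isnan(P).any(1)]
    for nm,c,r,lo,hi in(("cab",(.53,-.2),.22,.068,.082),("dome",(.62,-.03),.06,.012,.06),("case",(.49,.23),.11,.008,.06)):
        m=(np.hypot(*(P[:,:2]-c).T)<r)&(P[:,2]>lo)&(P[:,2]<hi); print(n,nm,m.sum(),np.round(np.median(P[m],0),4),rect(P[m]) if m.sum()>5 else "")
E
```

```text
top cab 4334 [ 0.5293 -0.224   0.0755] (array([ 0.5158, -0.2343]), array([0.1994, 0.2399]), 73.68, [[0.3727000057697296, -0.2962000072002411], [0.6029000282287598, -0.3635999858379364], [0.6589000225067139, -0.17229999601840973], [0.4287000000476837, -0.10490000247955322]])
top dome 377 [ 0.6442 -0.0501  0.0288] (array([ 0.6436, -0.0525]), array([0.0723, 0.055 ]), 55.98, [[0.600600004196167, -0.06710000336170197], [0.6462000012397766, -0.09790000319480896], [0.6866000294685364, -0.03799999877810478], [0.6410999894142151, -0.007199999876320362]])
top case 1152 [0.5275 0.2296 0.0398] (array([0.4988, 0.2484]), array([0.1622, 0.1434]), 59.11, [[0.39570000767707825, 0.21559999883174896], [0.5187000036239624, 0.1420000046491623], [0.6019999980926514, 0.28110000491142273], [0.4788999855518341, 0.3547999858856201]])
scene cab 4054 [ 0.5408 -0.2216  0.0759] (array([ 0.512 , -0.2358]), array([0.2037, 0.2436]), 73.4, [[0.3662000000476837, -0.2987000048160553], [0.5996000170707703, -0.3682999908924103], [0.657800018787384, -0.17299999296665192], [0.4244000017642975, -0.10339999943971634]])
scene dome 433 [ 0.651  -0.0468  0.0294] (array([ 0.6463, -0.05  ]), array([0.0696, 0.0551]), 40.5, [[0.6018999814987183, -0.05169999971985817], [0.6377000212669373, -0.09359999746084213], [0.6906999945640564, -0.04839999973773956], [0.6549000144004822, -0.006500000134110451]])
scene case 1589 [0.5362 0.2329 0.0386] (array([0.5267, 0.2302]), array([0.1589, 0.0636]), 52.99, [[0.45350000262260437, 0.1859000027179718], [0.5042999982833862, 0.1476999968290329], [0.6000000238418579, 0.2745000123977661], [0.5491999983787537, 0.31279999017715454]])
```

```bash
python3 - <<'E'
import cv2,numpy as np
a=cv2.imread("pics/top0.png")[135:265,270:420]; b=cv2.imread("pics/scene0.png")[90:240,90:230]
a=cv2.resize(a,None,fx=4,fy=4,interpolation=cv2.INTER_CUBIC);cv2.imwrite("pics/cropa.png",a)
E
```

```text
(no output)
```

View pics/cropa.png

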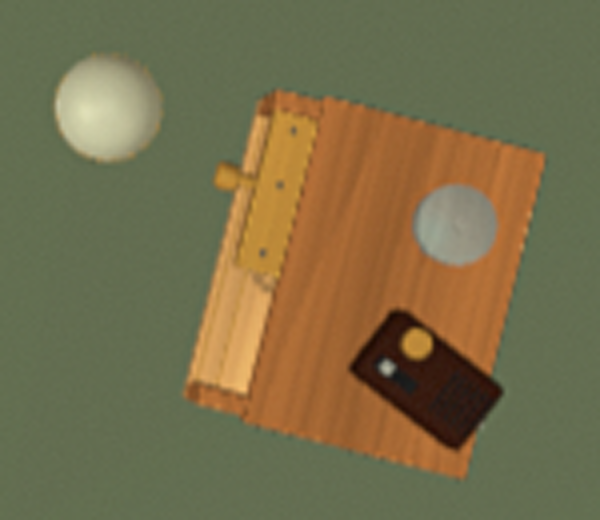

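The crop shows the amplifier's near corner about 60 mm behind the board's front edge, with the pill box further back. The knob is at crop (228,177), which is px (327,179), and the bay is open at the lower end. The rectangle fit of 199 x 240 mm matches the cabinet exactly, so I'll go on to the grasp.

```bash
cat >> h.py <<'E'
XC=np.array([-.281,-.9597]); XC/=np.linalg.norm(XC); YC=np.array([-XC[1],XC[0]])
O=np.array([.5158,-.2343])+.0055*XC
def C(x,y,z): return np.r_[O+x*XC+y*YC,z]      # cabinet -> world
def toC(p): d=np.asarray(p)[...,:2]-O; return np.stack([d@XC,d@YC],-1)
def R(d,s=1):  # tool down, tool x along s*d
    x=s*np.r_[d,0]; z=np.array([0,0,-1.]); return np.stack([x,np.cross(z,x),z],1)
def st(): print("t",robot.read_t(),"pos",np.round(robot.read_position(),4),"F",np.round(robot.read_force(),1),"w",robot.read_grip_width())
E
python3 - <<'E'
from h import *
Q=[]
for n in("top0","scene0"):
    P=np.load(n+".npy").reshape(-1,3); P=P[~np.isnan(P).any(1)]
    d=P[:,:2]-[.527,.230]; a=np.array([.602,.798])
    m=(abs(d@a)<.1)&(abs(d@[-.798,.602])<.05)&(P[:,2]>.012)&(P[:,2]<.06)
    r=cv2.minAreaRect(P[m,:2].astype(np.float32)); print(n,r)
    if n=="top0": c=np.array(r[0]); b=cv2.boxPoints(r)
e=max((b[1]-b[0],b[2]-b[1]),key=np.linalg.norm); e=e/np.linalg.norm(e); e=e*np.sign(e@XC)
print("case",c,"nose",e)
K=np.load("top0.npy")[174:186,320:334].reshape(-1,3); m=(K[:,2]>.025)&(K[:,2]<.06)
k=toC(K[m]);print("knob",k[k[:,0]<-.105].min(0),k[k[:,0]<-.105].max(0), K[m][:,2].max())
g=c-.03*e; up=np.r_[g,.12]
for s in(1,-1):
    print(s,robot.ik(up,R(e,s)),robot.ik(C(-.24,-.067,.1),R(XC,s)))
np.save("case.npy",np.r_[c,e])
E
```

```text
top0 ((0.5280584096908569, 0.23128458857536316), (0.15933433175086975, 0.0621773861348629), 52.37203598022461)
scene0 ((0.5267487168312073, 0.2302430272102356), (0.1588887721300125, 0.06362544000148773), 52.993595123291016)
case [0.52805841 0.23128459] nose [-0.61053169 -0.79199189]
knob [-0.12793824  0.04019318] [-0.10663915  0.05910782] 0.05569979648449013
1 [ 43.57048026  17.58686747 -15.16966013   0.         -57.2434724
 -81.19843422] [ 22.81568254  11.20743715 -27.1172745    0.         -51.67528835
 -39.1357045 ]
-1 [ 43.57048026  17.58686747 -15.16966013   0.         -57.2434724
  98.80156578] [ 22.81568254  11.20743715 -27.1172745    0.         -51.67528835
 140.8642955 ]
```

```bash
python3 - <<'E'
from h import *
v=np.load("case.npy"); c,e=v[:2],v[2:]; g=c-.03*e
robot.goto(np.r_[g,.12],R(e)); robot.servo_line(np.r_[g,.006]); robot.move_gripper(0.0); st(); print(robot.read_finger_force())
robot.servo_line(np.r_[g,.09]); st()
robot.goto(C(-.25,-.067,.09),R(XC)); robot.servo_line(C(-.25,-.067,.024),speed=.1); st()
im,W=cloud("scene"); cv2.imwrite("pics/s1.png",cv2.resize(im[60:260,80:320,::-1],None,fx=3,fy=3)); 
im,W=cloud("top"); P=W.reshape(-1,3); k=toC(P); m=(k[:,0]>-.35)&(k[:,0]<-.1)&(abs(k[:,1]+.067)<.08)&(P[:,2]>.015)&(P[:,2]<.075)
q=k[m]; n=q[q[:,0]>-.19]; print("nose part x max",n[:,0].max(),"y",np.percentile(n[:,1],[1,50,99]),"z",np.percentile(P[m][q[:,0]>-.19][:,2],[50,98]))
E
```

```text
t 3.5917 pos [0.5465 0.2552 0.0065] F [-1.6  0.5  3.8] w 0.7057899472951344
30.00099241733551
t 4.3 pos [0.5457 0.2547 0.0891] F [-0.9 -0.1 -0.9] w 0.7008550123704554
t 6.05 pos [0.5206 0.0195 0.0243] F [-0.7  0.2 -0.9] w 0.7042641005669914
nose part x max -0.10005076941027036 y [-0.11373868 -0.06610198  0.01032374] z [0.0549776  0.07315743]
```

View pics/s1.png

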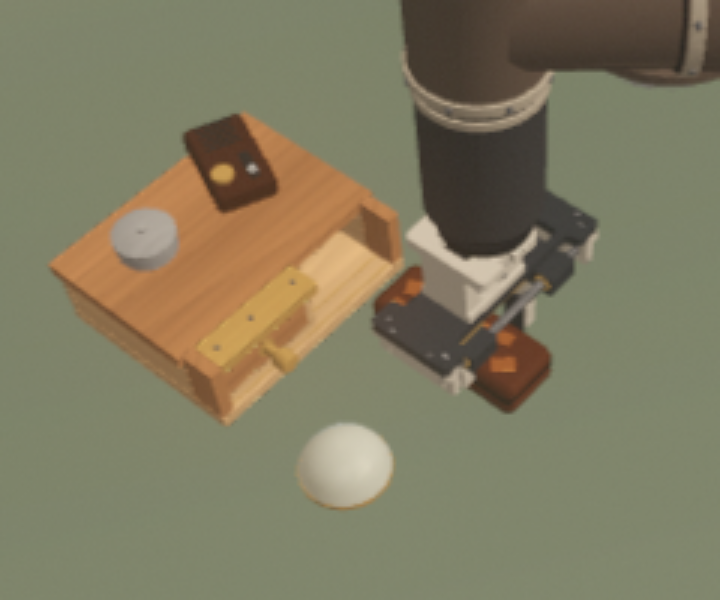

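The case is held level and lined up with the bay: its nose midline is at y -66 mm against a target of -67, and its top is at 55 mm. Next I'll insert it, release, and push it home.

```bash
python3 - <<'E'
from h import *
for x in(-.20,-.16,-.135,-.119):
    robot.servo_line(C(x,-.067,.0235),speed=.06); f=robot.read_force(); print(x,np.round(f,1))
    if np.linalg.norm(f)>15: raise SystemExit("force")
robot.servo_line(C(-.119,-.067,.0205),speed=.03); st()
robot.move_gripper(1.0); st()
robot.servo_line(C(-.119,-.067,.12)); 
robot.servo_line(C(-.235,-.067,.12)); robot.move_gripper(0.0)
im,W=cloud("top"); P=W.reshape(-1,3); k=toC(P); m=(k[:,0]>-.21)&(k[:,0]<-.11)&(abs(k[:,1]+.067)<.06)&(P[:,2]>.015)&(P[:,2]<.075)
print("n",m.sum(),k[m].min(0),k[m].max(0),np.median(P[m,2]) if m.any() else 0)
im,W=cloud("scene"); cv2.imwrite("pics/s2.png",cv2.resize(im[60:260,80:320,::-1],None,fx=3,fy=3)); st()
E
```

```text
-0.2 [-0.  -0.6 -1.1]
-0.16 [ 0.1 -0.3 -1.7]
-0.135 [-0.7 -0.8 -1.1]
-0.119 [ 0.  -0.2 -1. ]
t 9.1833 pos [ 0.4836 -0.1064  0.0204] F [ 0.4 -0.5 -0.2] w 0.7003183340932508
t 9.8583 pos [ 0.4834 -0.1066  0.0205] F [0.  0.3 0.4] w 0.9980872541498126Traceback (most recent call last):
  File "<stdin>", line 10, in <module>
    return umr_minimum(a, axis, None, out, keepdims, initial, where)
ValueError: zero-size array to reduction operation minimum which has no identity
```

```bash
python3 - <<'E'
from h import *
im,W=cloud("scene"); cv2.imwrite("pics/s2.png",cv2.resize(im[60:260,80:320,::-1],None,fx=3,fy=3)); st()
E
```

```text
t 13.125 pos [0.516  0.0047 0.12  ] F [ 0.6 -0.2 -0.6] w 0.0038301692140494
```

View pics/s2.png

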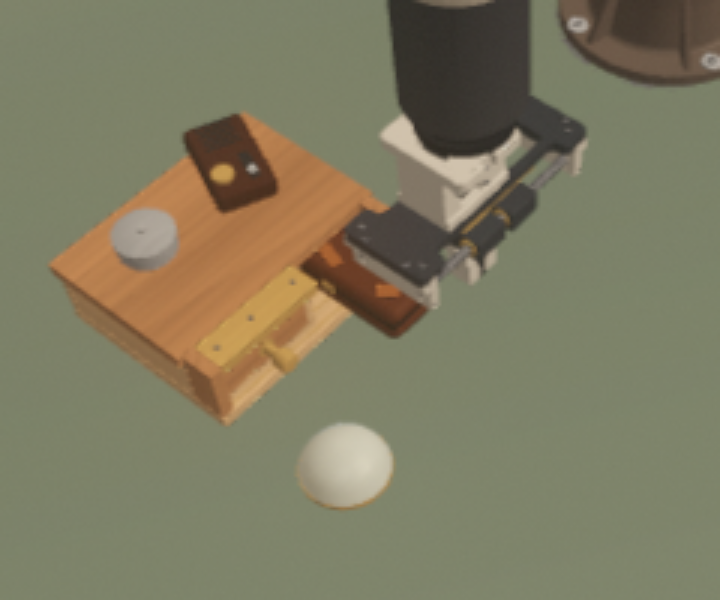

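The case sits straight in the bay with its rear end out over the sill, around (400,320). Next I'll push from behind with the fingers shut.

```bash
python3 - <<'E'
from h import *
robot.servo_line(C(-.235,-.067,.027)); x=-.19; robot.servo_line(C(x,-.067,.027),speed=.06)
x3=np.r_[XC,0]
while x<-.078:
    x+=.02 if x<-.115 else .003
    robot.servo_line(C(x,-.067,.027),speed=.05); f=robot.read_force()@x3
    print(round(x,3),round(f,1),np.round(toC(robot.read_position())[0],4),end="; ")
    if f<-8: break
st(); print(toC(robot.read_position()))
robot.servo_line(C(x-.10,-.067,.027)); robot.servo_line(C(x-.10,-.067,.12))
robot.servo_line(C(-.20,.05,.2)); 
robot.goto(C(-.25,.2,.2),R(XC))
im,W=cloud("scene"); cv2.imwrite("pics/s3.png",cv2.resize(im[60:260,80:320,::-1],None,fx=3,fy=3)); st()
E
```

```text
-0.17 0.6 -0.1697; -0.15 0.2 -0.1496; -0.13 -0.2 -0.1296; -0.11 0.7 -0.1096; -0.107 0.1 -0.1069; -0.104 -0.0 -0.1039; -0.101 0.7 -0.1008; -0.098 -0.1 -0.0978; -0.095 -0.2 -0.0948; -0.092 0.7 -0.0918; -0.089 0.2 -0.0888; -0.086 -2.2 -0.0861; -0.083 -17.2 -0.0856; t 19.2417 pos [ 0.4752 -0.139   0.0273] F [ 2.8 17.1  0.2] w 0.003537671081766479
[-0.08555059 -0.06577189]
t 22.65 pos [ 0.7757 -0.0558  0.1998] F [ 0.1 -0.2  0.8] w 0.005898025178119322
```

View pics/s3.png

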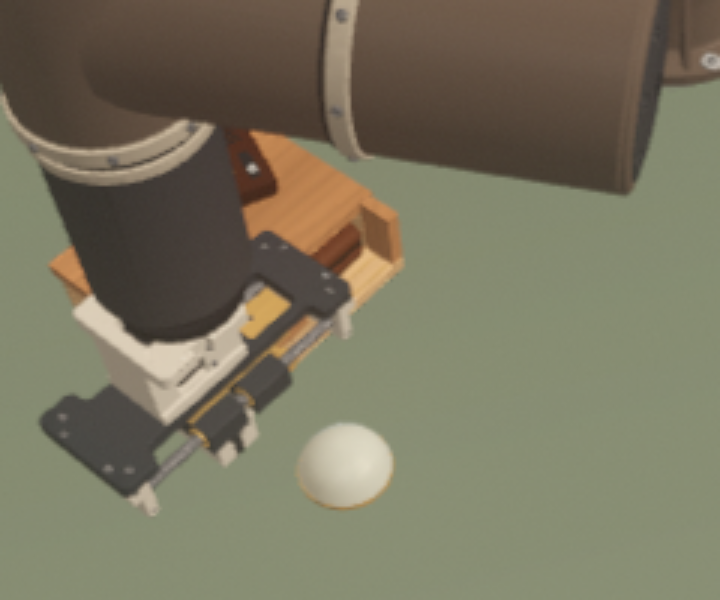

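The case is fully home: the force rose at the expected depth, and its end shows just inside the top edge near (340,255). Now the door.

```bash
python3 - <<'E'
from h import *
robot.goto(C(-.122,.108,.13),R(XC)); robot.servo_line(C(-.122,.108,.028),speed=.1); st()
y=.108; y3=np.r_[YC,0]
while y>-.045:
    y-=.02 if y>.005 else .003
    robot.servo_line(C(-.122,y,.028),speed=.06); f=robot.read_force()@y3
    print(round(y,3),round(f,1),np.round(toC(robot.read_position())[1],4),end="; ")
    if f>12: break
st()
robot.servo_line(C(-.122,y+.03,.028)); robot.servo_line(C(-.122,y+.03,.2)); robot.goto(C(-.35,.1,.25),R(XC))
for n in("top","scene"):
    im,W=cloud(n); P=W.reshape(-1,3); k=toC(P)
    m=(k[:,0]>-.135)&(k[:,0]<-.112)&(abs(k[:,1])<.1)&(P[:,2]>.032)&(P[:,2]<.056)
    if m.any(): print(n,"knob",m.sum(),k[m].min(0),k[m].max(0))
    cv2.imwrite(f"pics/{n}4.png",cv2.resize(im[60:260,80:320,::-1] if n=="scene" else im[135:265,270:420,::-1],None,fx=3,fy=3))
st()
E
```

```text
t 24.5417 pos [ 0.6528 -0.1529  0.0288] F [-0.4 -0.2 -0.4] w 0.004647727118907661
0.088 0.3 0.0879; 0.068 -0.3 0.0679; 0.048 -0.5 0.0475; 0.028 0.1 0.0272; 0.008 0.3 0.0073; -0.012 -0.3 -0.0127; -0.015 -0.2 -0.0152; -0.018 0.1 -0.0181; -0.021 -0.1 -0.0212; -0.024 -0.4 -0.0242; -0.027 -0.2 -0.0272; -0.03 -0.3 -0.0302; -0.033 -1.0 -0.0333; -0.036 2.2 -0.0356; -0.039 2.2 -0.039; -0.042 3.0 -0.0419; -0.045 4.6 -0.0443; t 30.1917 pos [ 0.5061 -0.1099  0.0285] F [ 4.2 -1.9  5.4] w 0.004487127752611868
top knob 37 [-0.1283911  -0.02884358] [-0.11206322 -0.00952342]
scene knob 1 [-0.1156894  -0.01621727] [-0.1156894  -0.01621727]
t 32.9583 pos [0.7079 0.0669 0.2502] F [-0.6 -0.  -0.2] w 0.006142964621971594
```

View pics/scene4.png

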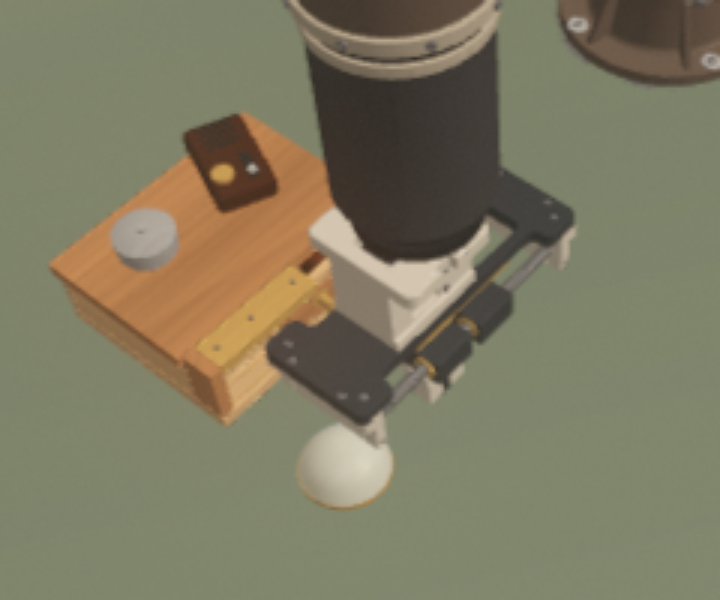

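The door has moved only part way: the knob is at y about -19 mm and needs to reach about -50. I'll move the arm clear and look.

```bash
python3 - <<'E'
from h import *
robot.goto([.55,.2,.25],R(XC))
ims=[]
for n in("top","scene"):
    im,W=cloud(n); P=W.reshape(-1,3); k=toC(P)
    m=(k[:,0]>-.135)&(k[:,0]<-.107)&(abs(k[:,1])<.1)&(P[:,2]>.032)&(P[:,2]<.056)
    if m.any(): print(n,"knob",m.sum(),k[m].min(0),k[m].max(0))
    c=im[85:215,90:240] if n=="scene" else im[140:270,290:440]
    ims.append(cv2.resize(c[...,::-1],None,fx=2.6,fy=2.6,interpolation=cv2.INTER_CUBIC))
cv2.imwrite("pics/s5.png",np.hstack(ims)); st()
E
```

```text
top knob 43 [-0.12795851 -0.02888953] [-0.1074022  -0.00988666]
scene knob 55 [-0.1266731  -0.02928301] [-0.10895749 -0.01160788]
t 33.8917 pos [0.5506 0.1994 0.2501] F [-0.6  0.2 -0.5] w 0.006259757041004253
```

View pics/s5.png

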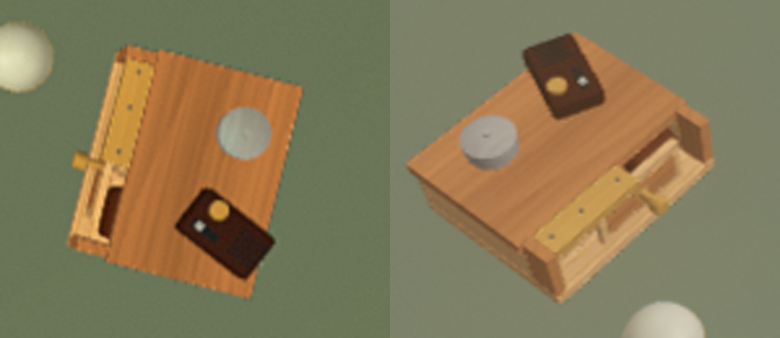

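The case is home under the board and the door is about a third open, with the knob at y -19 mm. It looks as though the shut fingers hooked the knob and dragged it back on retreat. I'll grip the knob instead and slide it shut.

```bash
python3 - <<'E'
from h import *
robot.move_gripper(1.0)
robot.goto(C(-.121,-.0193,.14),R(XC)); robot.servo_line(C(-.121,-.0193,.024),speed=.1); robot.move_gripper(0.0); st()
y=-.0193; y3=np.r_[YC,0]
while y>-.065:
    y-=.006 if y>-.04 else .002
    robot.servo_line(C(-.121,y,.024),speed=.04); f=robot.read_force()@y3
    print(round(y,4),round(f,1),np.round(toC(robot.read_position())[1],4),end="; ")
    if f>12: break
robot.servo_line(C(-.121,y+.002,.024),speed=.04)
st(); robot.move_gripper(1.0); st()
robot.servo_line(C(-.121,y+.002,.15)); robot.goto([.55,.2,.25],R(XC))
for n in("top","scene"):
    im,W=cloud(n); P=W.reshape(-1,3); k=toC(P)
    m=(k[:,0]>-.135)&(k[:,0]<-.107)&(abs(k[:,1])<.1)&(P[:,2]>.032)&(P[:,2]<.056)
    if m.any(): print(n,"knob",m.sum(),k[m].min(0),k[m].max(0))
    c=im[85:215,90:240] if n=="scene" else im[140:270,290:440]
    cv2.imwrite(f"pics/{n}6.png",cv2.resize(c[...,::-1],None,fx=2.6,fy=2.6,interpolation=cv2.INTER_CUBIC))
cv2.imwrite("pics/s6.png",np.hstack([cv2.imread("pics/top6.png"),cv2.imread("pics/scene6.png")])); st()
E
```

```text
t 39.0833 pos [ 0.5296 -0.118   0.0238] F [-0.7 -0.2 -2. ] w 0.15328648918679752
-0.0253 -1.8 -0.0246; -0.0313 -0.9 -0.0276; -0.0373 -1.2 -0.0335; -0.0433 -1.6 -0.0395; -0.0453 0.1 -0.0412; -0.0473 0.0 -0.0431; -0.0493 -0.1 -0.045; -0.0513 0.4 -0.047; -0.0533 0.1 -0.0491; -0.0553 5.4 -0.0495; -0.0573 9.8 -0.0505; -0.0593 9.4 -0.052; -0.0613 7.5 -0.0549; -0.0633 8.9 -0.0566; -0.0653 0.6 -0.0605; t 43.2833 pos [ 0.4921 -0.1053  0.0274] F [ 0.7  1.7 21.2] w 0.0055673072548766715
t 44.725 pos [ 0.4914 -0.1054  0.027 ] F [-0.8  1.2 18. ] w 0.9992257134743711
top knob 43 [-0.12798177 -0.0132754 ] [-0.10720759  0.00613729]
scene knob 54 [-0.1265973  -0.01372249] [-0.10842749  0.00379226]
t 47.0583 pos [0.5499 0.1986 0.2496] F [0.1 0.2 0.6] w 1.003319011485422
```

View pics/s6.png

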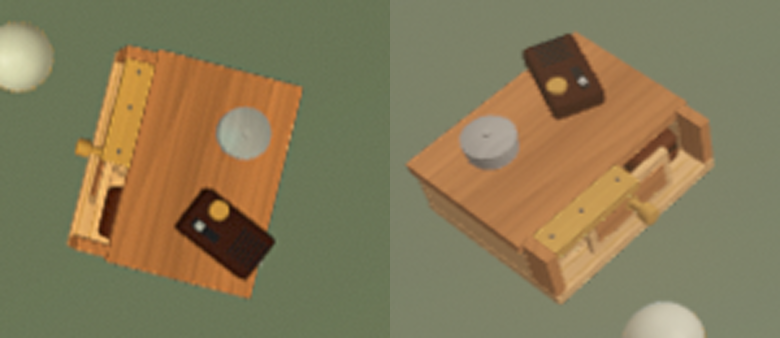

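The gripped knob slipped. Both attempts agree on the shut position, though: force first rose with the knob centre at about -50 mm, and with the shut fingers' tool y at -36 mm. I'll push with the fingers lower on the knob, stop at the first contact force, and back off just enough to lift clear.

```bash
python3 - <<'E'
from h import *
robot.move_gripper(0.0)
robot.goto(C(-.119,.035,.12),R(XC)); robot.servo_line(C(-.119,.035,.020),speed=.12)
robot.servo_line(C(-.119,-.031,.020),speed=.06); y=-.031; y3=np.r_[YC,0]
F=lambda: np.mean([robot.read_force() for _ in range(5)],0)
while y>-.0375:
    y-=.001; robot.servo_line(C(-.119,y,.020),speed=.02); f=F()
    print(round(y,4),round(f@y3,1),round(f[2],1),np.round(toC(robot.read_position())[1],4),end="; ")
    if f@y3>2.5: break
robot.servo_line(C(-.119,y+.006,.020),speed=.05); robot.servo_line(C(-.119,y+.006,.12)); robot.servo_line(C(-.30,.0,.2),speed=.3)
for n in("top","scene"):
    im,W=cloud(n); P=W.reshape(-1,3); k=toC(P)
    m=(k[:,0]>-.135)&(k[:,0]<-.107)&(abs(k[:,1])<.1)&(P[:,2]>.032)&(P[:,2]<.056)
    if m.any(): print(n,"knob",m.sum(),k[m].min(0),k[m].max(0))
    cv2.imwrite(f"pics/{n}7.png",im[...,::-1])
st()
E
```

```text
-0.032 13.7 0.7 -0.0264; top knob 46 [-0.12841795 -0.05723639] [-0.10790058 -0.03820265]
scene knob 3 [-0.12266699 -0.04171027] [-0.11210719 -0.03978351]
t 54.3167 pos [0.5976 0.0475 0.199 ] F [-0.4  0.6  0.2] w 0.006127018491676069
```

```bash
python3 - <<'E'
import cv2,numpy as np
a=cv2.imread("pics/top7.png")[140:270,290:420]; b=cv2.imread("pics/scene7.png")[85:215,90:220]
cv2.imwrite("pics/s7.png",cv2.resize(np.hstack([a,b]),None,fx=3,fy=3,interpolation=cv2.INTER_CUBIC))
E
```

```text
(no output)
```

View pics/s7.png

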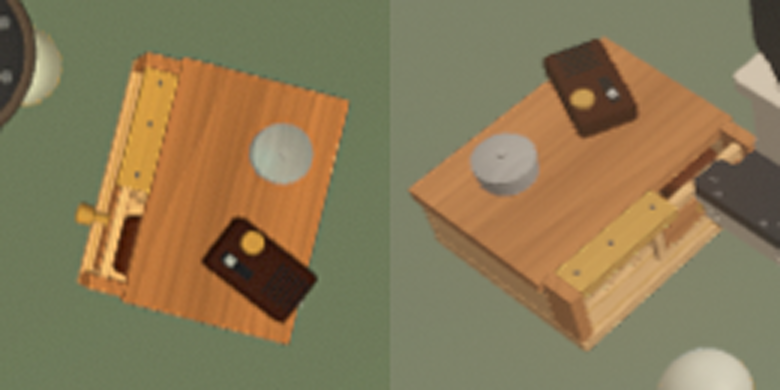

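The knob is at y -48 mm, about 97 mm from where it started. The door met its stop with 14 N and spans the bay to the stile. The case is behind it, nothing else has shifted, and the arm is clear, so I'm handing in.

```bash
python3 -c "
from rig import robot
print(robot.job_done())"
```

```text
the job is handed in; nothing more can be done
None
```

I handed the job in at about 54 s of the 64 s allowed, and the system gave no verdict: the case is home against the back of the bay, the door is shut to within about 3 mm by camera (limit 6 mm), the amplifier, pill box and dome look unmoved in the pictures, and the arm is clear.

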